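Press the stud home with the ratchet hand press

ROBOT

A 6-joint arm with a two-finger parallel gripper is mounted at the origin on the work surface. World frame = base frame: x ahead of the robot, y to its left, z up, the work surface at z = 0. Lengths are in m, angles in degrees, forces in N, time in s.
With the tool pointing down it reaches from about 0.275 to 0.85 m from the base axis. Payload 19 kg.
Tool frame: the origin (TCP) lies at the very end of the fingers, on their centre line; the grasp point (between the pads) lies 19 mm behind it; z points along the fingers, y is the direction in which the jaws open and shut (so a half turn about z gives the same grasp; the last joint's range is limited). The gripper opens to 85 mm and grips with 20 to 120 N. Pads are 22 mm wide; open, the fingers measure 114 mm over their backs; the gripper's body (76 mm by 85 mm) begins 54 mm behind the grasp point. The pads swing forward as they close: fully open they stand 13 mm farther back than shut.
Start: joints at [-81.646, 8.623, 82.357, -0, 89.026, -7.678], TCP at [0.159, -0.553, 0.231] pointing down, gripper open.
Joint ranges: [-160.23, 160.23], [-39.13, 120.54], [6.94, 153.29], [-79.49, 259.48], [9.18, 160.14], [-161.06, 161.06]. Speed limits (degrees/s): [108.29, 108.29, 127.2, 172.46, 172.46, 172.46].

INTERFACE

Orientations are given as a 3x3 rotation matrix whose columns are the frame's x, y, z axes.
In Python, from workcell import get_state, vision, job gives the robot as it stands.
- The arm moves only by the tool move_arm, never from a script. Its argument "deltas" is text: rows parted by semicolons, each of 7 numbers parted by spaces: the closure, from -1 (fully open) to 1 (shut), then the shift along the tool's x, y, z in mm, then the turn, a rotation vector about the tool's x, y, z in rad. A call has 1 to 20 rows; each row is the pose to reach, as a shift and turn from the pose commanded when the call began, along the tool's axes at that moment; what a row does not reach only later rows make up. A row lasts 1/12 s, in which the tool goes at most 41.7 mm and 7.16 degrees, less where a joint would pass 70% of its speed; a pose out of reach is approached as far as the arm can. A call with a gripper value outside its range is refused whole. The fingers move at their own pace and stop on an object; "newtons" is the grip in N (left out, the last holds). Time passes only in rows, so rows that repeat a pose let the fingers close. It gives the time, the measured TCP pose, the force and the opening at its end, in the units of the state.
- get_state(): the state, without advancing time (a new reading comes with each control period).
- vision.snapshot(name): name is "side" or "top" or "wrist"; returns a dict with "pixels" (480x640x3 uint8, red, green, blue), "depth" (480x640 float32, m along the optical axis (not along the pixel's ray), 0 where there is no reading), "camera_matrix" (3x3 intrinsics, pixels), "T" (4x4, takes a point from camera to world coordinates); the wrist camera has in their place "tool_from_camera" (4x4, takes a point from camera to tool coordinates, whose origin is the TCP and whose axes are the flange's). Camera axes: x right, y down, z forward; pixel columns grow to the right and rows downward; lengths in m; the calibration is good to about 2 mm. A picture is of the moment at which its call begins: read the wrist's pose just before it.
- job.finish_job(): hands the job in, once; it reports no verdict.
The state is a dict: "clock": time; "joint_pos": joint angles; "qd": joint speeds; "joint_torque": joint torques, N m; "eef_pos": TCP position; "orientation": TCP orientation; "ft_force": force on the tool from outside, world axes, zero at the start; "moment": the same for the moment, N m; "opening": finger opening in m.
Only numpy, scipy, OpenCV 4.12 (cv2) and the standard library are available. Lean on these libraries where they do the work, as an engineer would, in place of code of your own. Each camera call takes 0.05 s, during which the arm holds its last target.

TASK

Seat the blue stud in the yellow scraper with the hand press: squeeze its two handles together gently, with no more than about 30 N on either, until the ratchet catches on its second and last tooth, then let go so that the press stays locked by itself for a moment. Then release the ratchet by pressing the green handle straight down on its pad, across its closing direction, with no more than about 20 N, and bring it outward while it is down, so that the press ends up fully open and let go. Do not disturb the bowl, the jar or the cup.

Things in the scene. Friction and masses are not known exactly. Their poses are not given: they have to be found in the camera images.
- press: scissor hand press bolted to a red chopping board (360 x 240 x 12 mm) fixed on the bench. Origin: under the board, straight below the pivot, z up. Handles point to its -x, jaws to +x; green handle on its -y side, grey one (round black end) on +y. Below the handles there is only the board, top 12 mm above the bench. No part is higher than 102 mm
- pivot (a point): upright pivot pin of both handles, 85 mm above the bench (handle mid height). Both handles swing level about it by the same angle, being geared together: moving one moves the other
- scraper (a point): top middle of the yellow bar of the scraper standing between the jaws (bar 110 mm along x, 26 mm wide, top 97 mm above the bench); the blue stud is in its +y side
- ratchet (a point): toothed bar between and under the handles, 90 mm from the pivot on the handle side, 14 mm wide along the handles, fixed to the green handle. A sprung pawl on the grey handle clicks over its 2 brass teeth. If fingers drag the green handle down while closing it, the teeth pass without catching
- green_grip: sleeve on the green handle bar where it is to be squeezed, 35 mm long, 11 mm wide, 16 mm high; origin its centre, 122.5 mm from the pivot and 85 mm above the bench; moves with the handle. The bar runs straight to the pivot; open, it lies 0.232 rad from the press's -x axis, on the -y side
- grey_grip: same sleeve on the grey handle, mirror image of green_grip. The two origins are 56 mm apart when open (67 mm over the outsides) and 28 to 36 mm apart when locked on the last tooth, depending on how the pawl is set
- green_pad: thumb pad at the end of the green handle, 30 mm along the handle, 26 mm across, 12 mm thick; origin: centre of its top face, 157 mm from the pivot, 92 mm above the bench when not pressed
- closing (a joint): rad that each handle has swung inward: 0 fully open (springs hold it there). The last tooth catches somewhere from 0.086 to 0.116, as the pawl's hidden screw setting differs each time, and a rigid stop follows 0.006 rad later; the first tooth catches 0.039 before the last. Closing takes 5 to 15 N at the grips; a sharp rise in force with no more motion is the stop
- release (a joint): rad the green handle is bent down (level axis 12 mm from the pivot): 0 at rest, 0.05 rigid stop. Teeth clear the pawl from about 0.035: 5 mm down at the pad, some 7 N there (3 N to begin; 9 N at the stop, 7 mm down). If it rises before it is swung right out it catches again, and friction under the finger holds it in: carry the pad out about the pivot, 13 to 18 mm towards -y, while down
- stud (a joint): depth in m by which the blue stud (14 mm across) has been pushed in: 0 stands 5.5 mm proud, 0.0055 flush, more lies below the surface, which is fine. It is stiff and stays where the jaw leaves it; after the last tooth it is at most 1 mm proud, which is home
- bowl: loose shiny steel bowl, 140 mm across, 55 mm high, beside the board; origin under its centre; bystander
- jar: loose amber jar with a white lid, 56 mm across, 85 mm high, beside the board; origin under its centre; bystander
- cup: loose white cup, 70 mm across, 60 mm high, beside the board; origin under its centre; bystander

How it is judged:
By the outcome, as a careful person would: the job done as asked, in the order asked, and still so for the second after the job is handed in, with the robot touching nothing.
It also fails if it takes over 58 s, if anything falls off the work surface, if the arm or the gripper's body presses on something with over 40 N, if the wrist force passes 120 N, or if a joint passes its speed limit or range.

## Working session

There is one attempt and no reset: what is moved stays moved. The work goes in short steps, Python scripts to look and compute and a tool call to move; the robot and the scene stay as the last step left them, time stands still between calls to the robot, and variables do not carry over. Pictures are saved under pics/ and viewed, and the job is handed in when it is done.

Besides the shell and the picture viewer there is one more tool, called after "Request:" as name(argument=value, ...), one argument or row to a line, values as JSON. move_arm: Moves the arm, as the interface text tells. Its arguments: {"type":"object","properties":{"deltas":{"type":"string"},"newtons":{"type":"number"}},"required":["deltas"]}

```bash
mkdir -p pics; ls; python3 - <<'E'
from workcell import get_state, vision
import cv2,numpy as np,pickle
s=get_state();print(s)
d={}
for n in ("top","side"):
    a=vision.snapshot(n);d[n]=a
    cv2.imwrite(f"pics/{n}0.png",a["pixels"][:,:,::-1]);print(n,a["camera_matrix"].tolist(),np.round(a["T"],3).tolist())
pickle.dump(d,open("d0.pkl","wb"))
E
```

```text
pics
{'clock': 0.0, 'joint_pos': array([-8.16467941e+01,  8.64929414e+00,  8.23908155e+01, -5.74944756e-05,
        8.90261501e+01, -7.67770661e+00]), 'qd': array([-0.09619754,  0.00588666, -0.01569153, -0.1048605 , -0.00528082,
       -0.01462625]), 'joint_torque': array([-1.85650948e-03, -7.13042879e+01, -5.70871747e+01, -2.74454478e-04,
        8.88691109e-03, -3.03815989e-05]), 'eef_pos': array([ 0.15873536, -0.55241224,  0.23071096]), 'orientation': array([[ 9.61112851e-01,  2.76155860e-01, -1.68996056e-04],
       [ 2.76155869e-01, -9.61112182e-01,  1.14403629e-03],
       [ 1.53508158e-04, -1.14621723e-03, -9.99999331e-01]]), 'ft_force': array([ 0.18370771, -0.58717519, -0.35128702]), 'moment': array([-0.07039425,  0.02948787,  0.00816978]), 'opening': 0.085513991643974}
top [[464.62635141525226, 0.0, 318.22771876154576], [0.0, 464.62635141525226, 241.53927296940896], [0.0, 0.0, 1.0]] [[0.005, -0.991, 0.132, 0.464], [-1.0, -0.005, -0.001, 0.028], [0.001, -0.132, -0.991, 0.85], [0.0, 0.0, 0.0, 1.0]]
side [[536.869316265871, 0.0, 319.4437811845258], [0.0, 536.869316265871, 242.78917255743656], [0.0, 0.0, 1.0]] [[-1.0, -0.02, 0.01, 0.559], [-0.02, 0.667, -0.745, 0.821], [0.008, -0.745, -0.667, 0.799], [0.0, 0.0, 0.0, 1.0]]
```

View pics/top0.png

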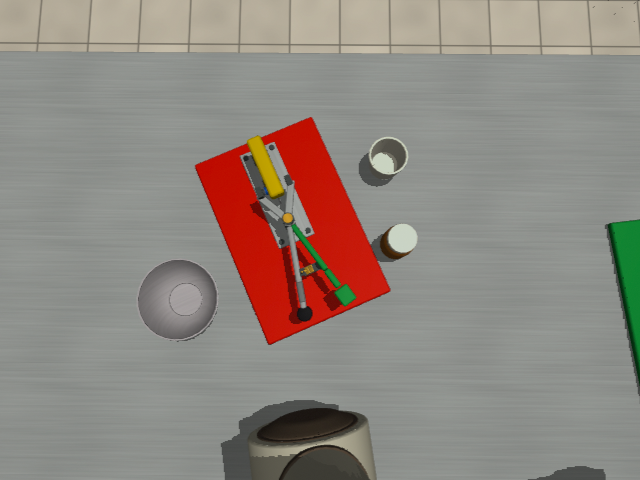

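View pics/side0.png

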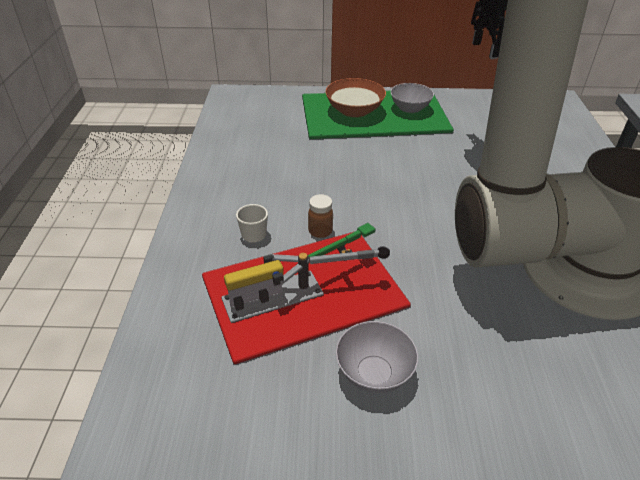

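The top view shows the pivot at (288,218), the pad at (345,295), the black end at (305,314) and the board corners at (313,118), (196,165), (269,344) and (389,290). The jar is at (400,240), the cup at (388,157) and the bowl at (178,300). Next I'll measure these and enlarge the press.

```bash
cat > h.py <<'E'
import numpy as np,cv2,pickle
def proj(a,P,T=None):
    T=a["T"] if T is None else T
    P=np.atleast_2d(P);c=(P-T[:3,3])@T[:3,:3];k=a["camera_matrix"]
    return np.c_[k[0,0]*c[:,0]/c[:,2]+k[0,2],k[1,1]*c[:,1]/c[:,2]+k[1,2]]
def atz(a,uv,z,T=None):
    T=a["T"] if T is None else T
    k=a["camera_matrix"];r=T[:3,:3]@np.array([(uv[0]-k[0,2])/k[0,0],(uv[1]-k[1,2])/k[1,1],1])
    return T[:3,3]+r*(z-T[2,3])/r[2]
def dep(a,uv,T=None):
    T=a["T"] if T is None else T
    k=a["camera_matrix"];u,v=map(int,uv);z=a["depth"][v,u]
    return T[:3,3]+T[:3,:3]@(z*np.array([(u-k[0,2])/k[0,0],(v-k[1,2])/k[1,1],1]))
E
python3 - <<'E'
from h import *
d=pickle.load(open("d0.pkl","rb"));a=d["top"]
for n,uv,z in [("piv",(288,217.5),.1),("pad",(345,295),.092),("ball",(305,314),.085),("c1",(313,118),.012),("c2",(196,165),.012),("c3",(269,344),.012),("c4",(389,290),.012),("jar",(403,238),.085),("cup",(388,155),.06),("bowl",(178,300),.055),("yel",(266,167),.097)]:
    print(n,np.round(atz(a,uv,z),4),np.round(dep(a,uv),4))
im=a["pixels"][:,:,::-1]
cv2.imwrite("pics/topc.png",cv2.resize(im[120:345,190:395],None,fx=2.6,fy=2.6,interpolation=cv2.INTER_CUBIC))
s=d["side"]["pixels"][:,:,::-1]
cv2.imwrite("pics/sidec.png",cv2.resize(s[190:350,200:420],None,fx=3.5,fy=3.5,interpolation=cv2.INTER_CUBIC))
E
```

```text
piv [0.6029 0.0776 0.1   ] [0.6042 0.0777 0.0977]
pad [ 0.4773 -0.0161  0.092 ] [ 0.4773 -0.0161  0.0914]
ball [0.4464 0.0487 0.085 ] [0.4465 0.0485 0.0907]
c1 [0.8101 0.0388 0.012 ] [ 0.8156  0.039  -0.0013]
c2 [0.7175 0.2558 0.012 ] [0.7189 0.257  0.0075]
c3 [0.392  0.1138 0.012 ] [0.3917 0.1142 0.0083]
c4 [ 0.4881 -0.0997  0.012 ] [ 0.4881 -0.1     0.0099]
jar [ 0.5721 -0.1131  0.085 ] [ 0.5724 -0.1136  0.0827]
cup [ 0.723  -0.0942  0.06  ] [ 0.7411 -0.1027  0.0047]
bowl [0.4681 0.2652 0.055 ] [0.4684 0.2805 0.0035]
yel [0.689  0.1157 0.097 ] [0.6889 0.1157 0.0972]
```

View pics/topc.png

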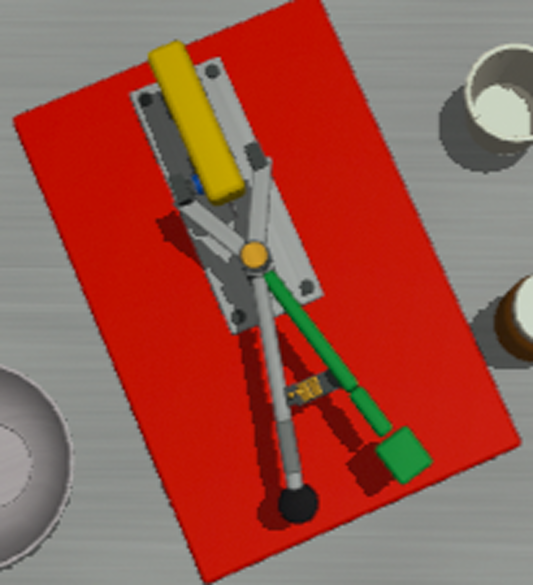

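View pics/sidec.png

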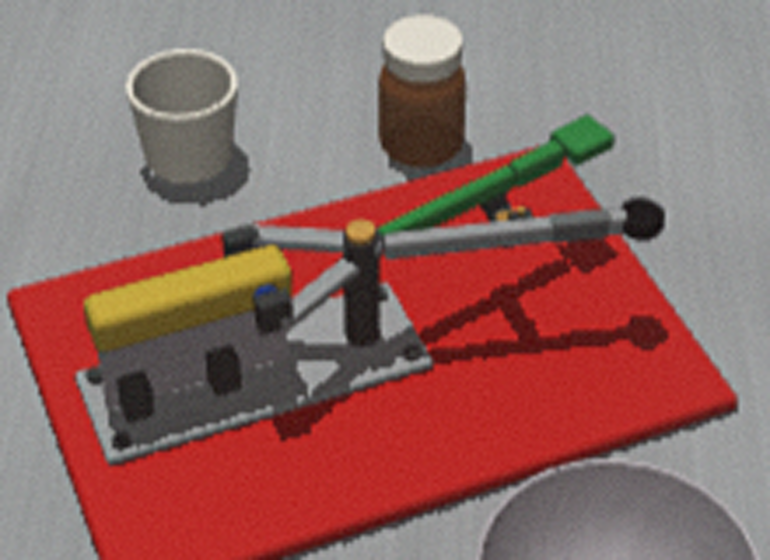

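Press pose from the top view: pivot about (0.603, 0.078), yaw about 23.5°. The pad lies 157 mm from the pivot, as it should. Moving over the grips at a safe height.

Request:
move_arm(
  deltas="-1 40 -39 0 0 0 -0.01; -1 75 -73 0 0 0 -0.02; -1 110 -107 0 0 0 -0.04; -1 140 -136 0 0 0 -0.05; -1 170 -165 0 0 0 -0.06; -1 200 -194 0 0 0 -0.07; -1 230 -223 0 0 0 -0.08; -1 260 -252 0 0 0 -0.09; -1 290 -281 0 0 0 -0.1; -1 320 -310 0 0 0 -0.11; -1 350 -339 0 0 0 -0.12; -1 380 -368 0 0 0 -0.13; -1 410 -397 0 0 0 -0.13; -1 440 -426 0 0 0 -0.13; -1 465 -450 10 0 0 -0.13; -1 483 -467 20 0 0 -0.13; -1 483 -467 30 0 0 -0.13; -1 483 -467 30 0 0 -0.13; -1 483 -467 30 0 0 -0.13; -1 483 -467 30 0 0 -0.13",
  newtons=20,
)

```text
clock: 1.77
eef_pos: [0.4938, 0.0288, 0.2018]
orientation: [[0.917, 0.398, 0.0], [0.398, -0.917, -0.0], [-0.0, 0.0, -1.0]]
ft_force: [-0.2, 0.6, 0.4]
opening: 0.0855
```

```bash
cat > look.py <<'E'
import sys
from workcell import get_state, vision
from h import *
n,tag=sys.argv[1:3]
s=get_state();a=vision.snapshot(n);a=dict(a);a["s"]=s
if n=="wrist":
    T=np.eye(4);T[:3,:3]=s["orientation"];T[:3,3]=s["eef_pos"];a["T"]=T@a["tool_from_camera"]
pickle.dump(a,open(tag+".pkl","wb"));cv2.imwrite(f"pics/{tag}.png",a["pixels"][:,:,::-1])
print(s["clock"],s["eef_pos"].round(4),s["orientation"].round(4).tolist(),s["ft_force"].round(2),s["opening"])
E
python3 look.py wrist w1
```

```text
1.7667 [0.4938 0.0288 0.2018] [[0.9174, 0.3979, 0.0001], [0.3979, -0.9174, -0.0002], [-0.0, 0.0002, -1.0]] [-0.17  0.63  0.38] 0.08551160665766284
```

View pics/w1.png

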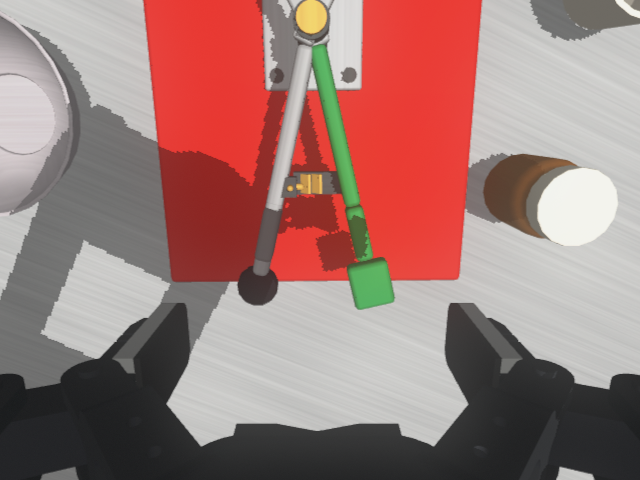

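The wrist picture shows the pivot cap at (312,16), pad centre at (371,283), black end at (258,286), and the grips at about (268,238) and (357,232). Both fingers show in the lower half.

```bash
python3 - <<'E'
from h import *
a=pickle.load(open("w1.pkl","rb"))
print(a["tool_from_camera"].round(4).tolist(),a["camera_matrix"].tolist())
p=atz(a,(312,16),.101);pd=atz(a,(371,282.5),.092);b=atz(a,(258,286),.085)
for n,q,d in (("piv",p,dep(a,(312,16))),("pad",pd,dep(a,(371,283))),("ball",b,dep(a,(258,286)))): print(n,q.round(4),d.round(4))
for q in (pd,b):
    v=(p-q)[:2];print(np.hypot(*v),np.degrees(np.arctan2(v[1],v[0])))
for uv in [(268,238),(357,232)]: print(dep(a,uv).round(4))
# fingertips depth in tool frame
Ti=np.linalg.inv(a["T"])
for r in range(300,325,6):
    row=a["depth"][r,100:200]; print(r,row[60:90:3].round(3))
cv2.imwrite("pics/w1c.png",cv2.resize(a["pixels"][120:320,210:430,::-1],None,fx=3,fy=3,interpolation=cv2.INTER_CUBIC))
E
```

```text
[[-0.0014, -0.9665, -0.2566, 0.0641], [1.0, -0.0014, -0.0002, -0.0004], [-0.0001, -0.2566, 0.9665, -0.1431], [0.0, 0.0, 0.0, 1.0]] [[427.8458733545735, 0.0, 316.9828567317686], [0.0, 427.8458733545735, 239.3219150523752], [0.0, 0.0, 1.0]]
piv [0.6018 0.0788 0.101 ] [0.6019 0.0788 0.1009]
pad [ 0.4785 -0.0143  0.092 ] [ 0.4782 -0.0144  0.092 ]
ball [0.4453 0.0499 0.085 ] [0.448  0.05   0.0917]
0.1545267497734099 37.03769108166994
0.15920940170404363 10.44925795336796
[0.48   0.0558 0.0929]
[0.5049 0.0076 0.093 ]
300 [0.37  0.371 0.369 0.371 0.371 0.37  0.37  0.37  0.371 0.37 ]
306 [0.133 0.133 0.133 0.133 0.133 0.133 0.132 0.135 0.139 0.372]
312 [0.129 0.127 0.129 0.128 0.128 0.13  0.131 0.135 0.136 0.373]
318 [0.125 0.124 0.125 0.125 0.125 0.129 0.132 0.134 0.138 0.375]
324 [0.12  0.121 0.122 0.125 0.125 0.129 0.132 0.136 0.137 0.141]
```

View pics/w1c.png

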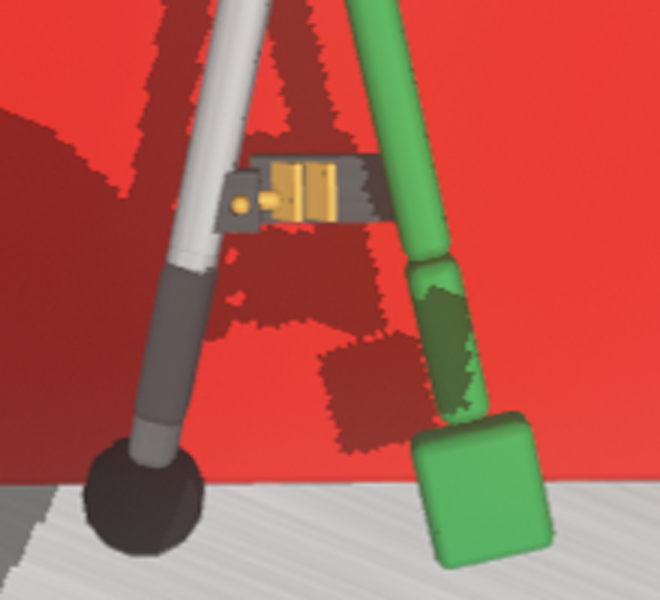

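Request:
move_arm(
  deltas="-0.55 0 0 0 0 0 0; -0.55 0 0 0 0 0 0; -0.55 0 0 0 0 0 0; -0.55 0 0 0 0 0 0; -0.55 0 0 0 0 0 0; -0.55 0 0 0 0 0 0",
)

```text
clock: 2.32
eef_pos: [0.494, 0.0295, 0.2014]
orientation: [[0.917, 0.398, 0.0], [0.398, -0.917, 0.0], [0.0, -0.0, -1.0]]
ft_force: [0.9, 0.4, 0.0]
opening: 0.0664
```

```bash
python3 look.py wrist w2; python3 - <<'E'
from h import *
a=pickle.load(open("w1.pkl","rb"))
g=atz(a,(359.7,232.7),.093);k=atz(a,(267.3,234.3),.093);print(g,k,(g+k)/2,np.linalg.norm(g-k))
R=a["s"]["orientation"];print("delta tool",R.T@((g+k)/2-a["s"]["eef_pos"])*1000)
E
```

```text
2.3167 [0.494  0.0295 0.2014] [[0.9173, 0.3982, 0.0001], [0.3982, -0.9173, 0.0001], [0.0001, -0.0001, -1.0]] [0.87 0.44 0.01] 0.0663871112437861
[0.50513974 0.0059622  0.093     ] [0.48198479 0.05704872 0.093     ] [0.49356226 0.03150546 0.093     ] 0.056089078686190036
delta tool [  0.87613885  -2.58209142 108.75944165]
```

Request:
move_arm(
  deltas="0.05 0 0 0 0 0 0; 0.05 0 0 0 0 0 0; 0.05 0 0 0 0 0 0; 0.05 0 0 0 0 0 0; 0.05 0 0 0 0 0 0; 0.05 0 0 0 0 0 0",
)

```text
clock: 2.87
eef_pos: [0.494, 0.0296, 0.2013]
orientation: [[0.917, 0.398, 0.0], [0.398, -0.917, 0.0], [0.0, -0.0, -1.0]]
ft_force: [0.4, -1.0, 0.0]
opening: 0.0408
```

```bash
python3 look.py wrist w3; python3 - <<'E'
from h import *
A=[pickle.load(open(f"w{i}.pkl","rb"))["pixels"][290:480,:,::-1] for i in (1,2,3)]
cv2.imwrite("pics/f.png",np.vstack(A))
E
```

```text
2.8667 [0.494  0.0296 0.2013] [[0.9172, 0.3985, 0.0], [0.3985, -0.9172, 0.0001], [0.0001, -0.0001, -1.0]] [ 0.38 -0.97  0.02] 0.040793908399183385
```

View pics/f.png

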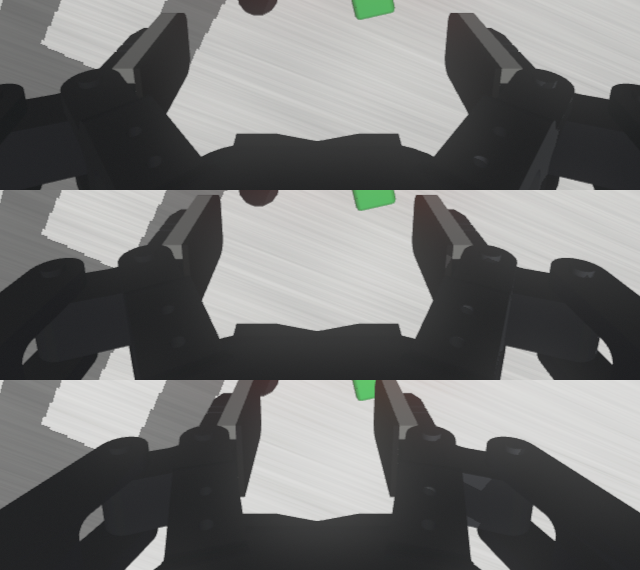

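```bash
python3 - <<'E'
from h import *
for i in (1,2,3):
    a=pickle.load(open(f"w{i}.pkl","rb"));k=a["camera_matrix"];T=a["tool_from_camera"]
    v,u=np.mgrid[:480,:640];z=a["depth"];P=np.stack([(u-k[0,2])/k[0,0]*z,(v-k[1,2])/k[1,1]*z,z],-1)@T[:3,:3].T+T[:3,3]
    for sgn in (-1,1):
        m=(z>0.05)&(z<.17)&(P[...,2]>-.06)&(P[...,2]<.03)&(P[...,1]*sgn>0)
        q=P[m];t=q[(q[:,0]>-.009)&(q[:,0]<.012)]
        print(a["s"]["opening"],m.sum(),np.percentile(q[:,2],[90,98,99.5]).round(4),"x max",np.percentile(q[:,0],99).round(4),"y inner",np.abs(q[q[:,2]>-.03][:,1]).min().round(4))
E
```

```text
0.08551160665766284 6209 [-0.0217 -0.0161 -0.0143] x max 0.0127 y inner 0.0427
0.08551160665766284 6197 [-0.0217 -0.0161 -0.0144] x max 0.0126 y inner 0.0415
0.0663871112437861 8370 [-0.0194 -0.0113 -0.0084] x max 0.0129 y inner 0.0331
0.0663871112437861 8333 [-0.0193 -0.0113 -0.0085] x max 0.0127 y inner 0.032
0.040793908399183385 11880 [-0.0219 -0.0089 -0.0047] x max 0.0128 y inner 0.0206
0.040793908399183385 11881 [-0.0217 -0.0089 -0.0049] x max 0.0127 y inner 0.0194
```

The measured grip midpoint agrees: 56.1 mm between origins against the 56 given. The finger tips move forward about 4–5 mm between openings of 67 and 43 mm, so I'll raise the arm while closing. Descending around the grips now.

Request:
move_arm(
  deltas="-1 0.4 -1.9 0 0 0 0; -1 0.4 -1.9 0 0 0 0; -1 0.4 -1.9 0 0 0 0; -1 0.4 -1.9 15 0 0 0; -1 0.4 -1.9 30 0 0 0; -1 0.4 -1.9 45 0 0 0; -1 0.4 -1.9 60 0 0 0; -1 0.4 -1.9 80 0 0 0; -1 0.4 -1.9 100 0 0 0; -1 0.4 -1.9 120 0 0 0; -1 0.4 -1.9 135 0 0 0; -1 0.4 -1.9 142 0 0 0; -1 0.4 -1.9 142 0 0 0; -1 0.4 -1.9 142 0 0 0",
  newtons=20,
)

```text
clock: 4.08
eef_pos: [0.4938, 0.0315, 0.0598]
orientation: [[0.917, 0.398, 0.0], [0.398, -0.917, 0.0], [0.0, -0.0, -1.0]]
ft_force: [0.8, -0.3, 0.7]
opening: 0.0853
```

```bash
python3 look.py wrist w4; python3 look.py side s4; python3 -c "
import cv2;i=cv2.imread('pics/s4.png');cv2.imwrite('pics/s4c.png',cv2.resize(i[150:330,250:470],None,fx=3,fy=3))"
```

```text
4.0833 [0.4938 0.0315 0.0598] [[0.9172, 0.3984, 0.0001], [0.3984, -0.9172, 0.0001], [0.0001, -0.0, -1.0]] [ 0.79 -0.3   0.68] 0.08528161019236997
4.1333 [0.4941 0.0315 0.0603] [[0.9172, 0.3984, 0.0011], [0.3984, -0.9172, 0.0], [0.001, 0.0004, -1.0]] [-0.28 -0.53  0.41] 0.08556397957822975
```

View pics/w4.png

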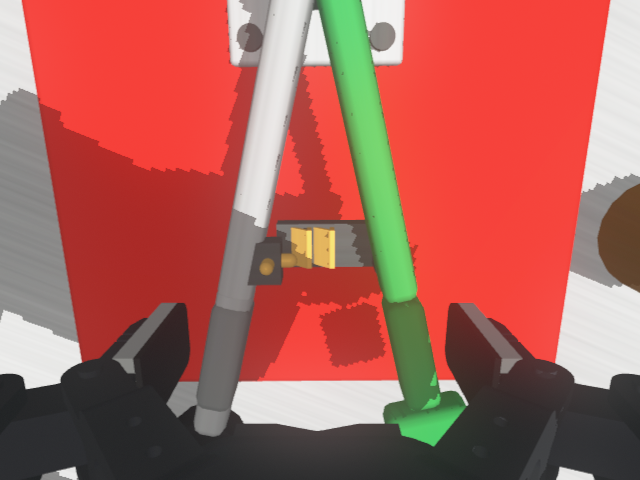

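View pics/s4c.png

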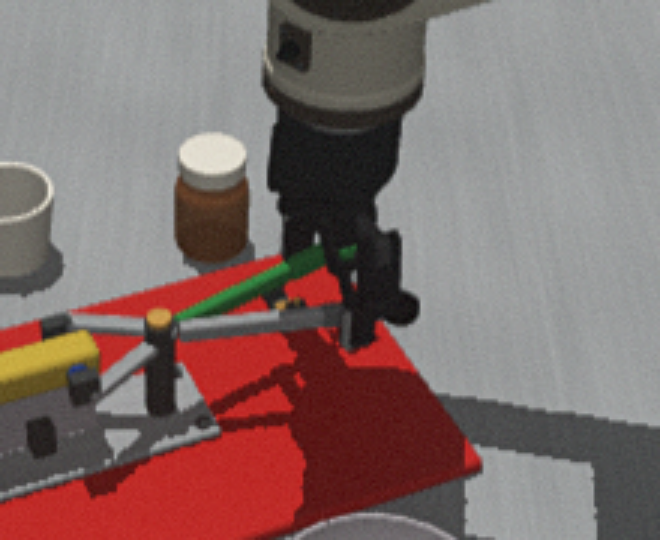

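Fingers straddle both grips, centred at about column 318. Closing in steps while rising.

Request:
move_arm(
  deltas="-0.8 0 0 0 0 0 0; -0.65 0 0 0 0 0 0; -0.58 0 0 0 0 0 0; -0.55 0 0 -0.2 0 0 0; -0.52 0 0 -0.6 0 0 0; -0.49 0 0 -1 0 0 0; -0.46 0 0 -1.3 0 0 0; -0.43 0 0 -1.7 0 0 0; -0.4 0 0 -2 0 0 0; -0.4 0 0 -2 0 0 0",
  newtons=20,
)

```text
clock: 5.02
eef_pos: [0.4934, 0.0313, 0.0612]
orientation: [[0.917, 0.398, -0.001], [0.398, -0.917, -0.0], [-0.001, 0.0, -1.0]]
ft_force: [-2.0, -5.4, 1.5]
opening: 0.06
```

```bash
python3 look.py wrist w5
```

```text
5.0167 [0.4934 0.0313 0.0612] [[0.9172, 0.3984, -0.0007], [0.3984, -0.9172, -0.0003], [-0.0008, 0.0, -1.0]] [-1.97 -5.4   1.53] 0.05999705514995733
```

View pics/w5.png

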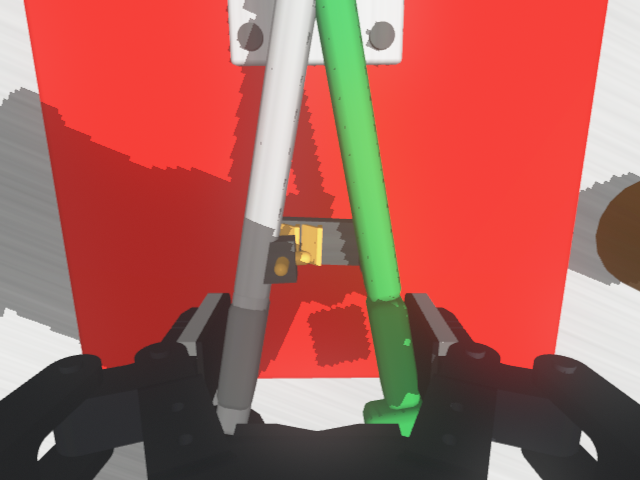

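Request:
move_arm(
  deltas="-0.4 0 0.5 -1 0 0 0; -0.37 0 0.7 -1.4 0 0 0; -0.34 0 0.7 -1.7 0 0 0; -0.31 0 0.7 -2 0 0 0; -0.31 0 0.7 -2 0 0 0",
)

```text
clock: 5.48
eef_pos: [0.4937, 0.0311, 0.0632]
orientation: [[0.917, 0.398, -0.001], [0.398, -0.917, 0.001], [-0.0, -0.001, -1.0]]
ft_force: [-3.6, 1.9, -2.2]
opening: 0.0559
```

Request:
move_arm(
  deltas="-0.28 0 0 -0.3 0 0 0; -0.25 0 0 -0.5 0 0 0; -0.22 0 0 -0.8 0 0 0; -0.2 0 0 -1 0 0 0; -0.2 0 0 -1 0 0 0",
)

```text
clock: 5.9
eef_pos: [0.4937, 0.0311, 0.0643]
orientation: [[0.917, 0.398, -0.0], [0.398, -0.917, 0.0], [-0.0, -0.001, -1.0]]
ft_force: [-5.5, 2.3, -1.9]
opening: 0.0515
```

```bash
python3 look.py wrist w6;python3 -c "
import cv2;i=cv2.imread('pics/w6.png');cv2.imwrite('pics/w6c.png',cv2.resize(i[180:440,180:460],None,fx=2.3,fy=2.3))"
```

```text
5.9 [0.4937 0.0311 0.0643] [[0.9172, 0.3985, -0.0005], [0.3985, -0.9172, 0.0005], [-0.0002, -0.0006, -1.0]] [-5.52  2.34 -1.9 ] 0.05149694527738271
```

View pics/w6c.png

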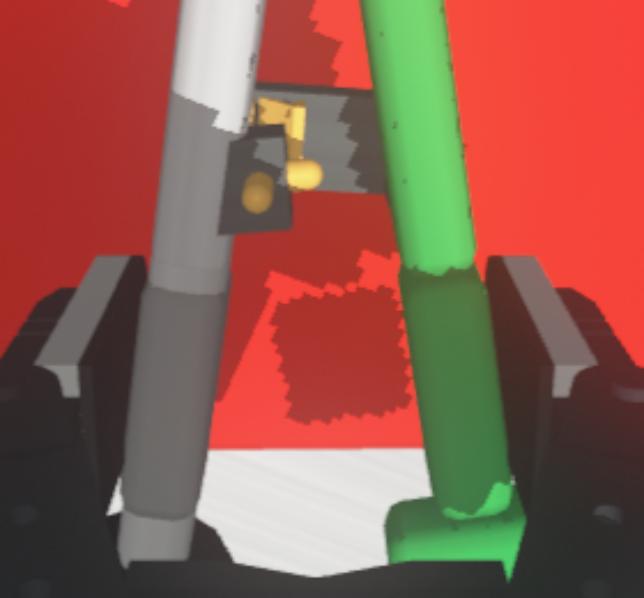

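Request:
move_arm(
  deltas="-0.17 0 -0.3 -0.3 0 0 0; -0.14 0 -0.3 -0.5 0 0 0; -0.11 0 -0.3 -0.7 0 0 0; -0.09 0 -0.3 -0.9 0 0 0; -0.09 0 -0.3 -0.9 0 0 0",
)

```text
clock: 6.37
eef_pos: [0.4935, 0.0311, 0.0651]
orientation: [[0.917, 0.398, -0.001], [0.398, -0.917, -0.0], [-0.001, -0.0, -1.0]]
ft_force: [-6.6, -0.5, -1.3]
opening: 0.0468
```

```bash
python3 look.py wrist w7;python3 -c "
import cv2;i=cv2.imread('pics/w7.png');cv2.imwrite('pics/w7c.png',cv2.resize(i[180:440,180:460],None,fx=2.3,fy=2.3))"
```

```text
6.3667 [0.4935 0.0311 0.0651] [[0.9172, 0.3985, -0.0007], [0.3985, -0.9172, -0.0], [-0.0007, -0.0003, -1.0]] [-6.61 -0.49 -1.31] 0.04682695447855001
```

View pics/w7c.png

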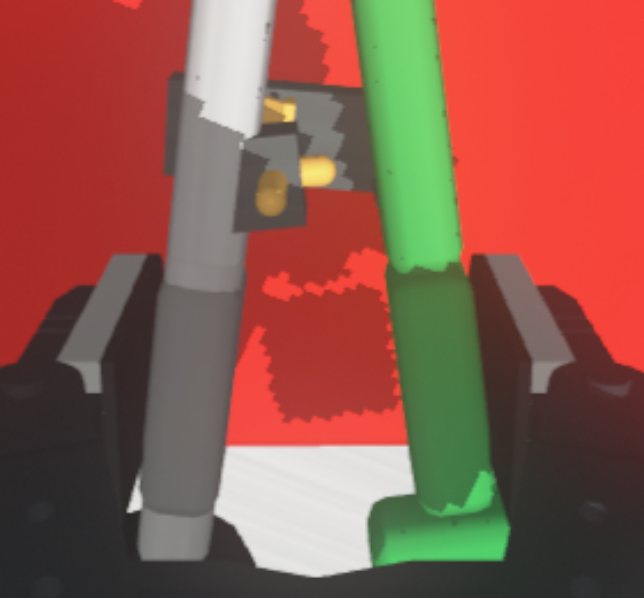

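Request:
move_arm(
  deltas="-0.06 0 0 -0.3 0 0 0; -0.04 0 0 -0.5 0 0 0; -0.02 0 0 -0.6 0 0 0; -0.02 0 0 -0.6 0 0 0",
)

```text
clock: 6.75
eef_pos: [0.4937, 0.0312, 0.0658]
orientation: [[0.917, 0.398, -0.0], [0.398, -0.917, 0.0], [-0.0, -0.0, -1.0]]
ft_force: [-4.3, 0.9, -1.7]
opening: 0.0435
```

Request:
move_arm(
  deltas="0.01 0 0 -0.2 0 0 0; 0.03 0 0 -0.4 0 0 0; 0.03 0 0 -0.4 0 0 0",
)

```text
clock: 7.0
eef_pos: [0.4937, 0.0312, 0.0662]
orientation: [[0.917, 0.398, -0.0], [0.398, -0.917, 0.0], [-0.0, -0.0, -1.0]]
ft_force: [-5.4, 2.0, -2.6]
opening: 0.0419
```

Request:
move_arm(
  deltas="0.05 0 0 -0.2 0 0 0; 0.07 0 0 -0.3 0 0 0; 0.07 0 0 -0.3 0 0 0; 0.07 0 0 -0.3 0 0 0",
)

```text
clock: 7.33
eef_pos: [0.4936, 0.0312, 0.0664]
orientation: [[0.917, 0.398, -0.0], [0.398, -0.917, 0.0], [-0.0, -0.0, -1.0]]
ft_force: [-5.7, 0.5, -3.1]
opening: 0.0393
```

```bash
python3 look.py wrist w8;python3 -c "
import cv2;i=cv2.imread('pics/w8.png');cv2.imwrite('pics/w8c.png',cv2.resize(i[180:440,180:460],None,fx=2.3,fy=2.3))"
```

```text
7.3333 [0.4936 0.0312 0.0664] [[0.9172, 0.3984, -0.0004], [0.3984, -0.9172, 0.0001], [-0.0004, -0.0002, -1.0]] [-5.67  0.49 -3.07] 0.039330805347021394
```

View pics/w8c.png

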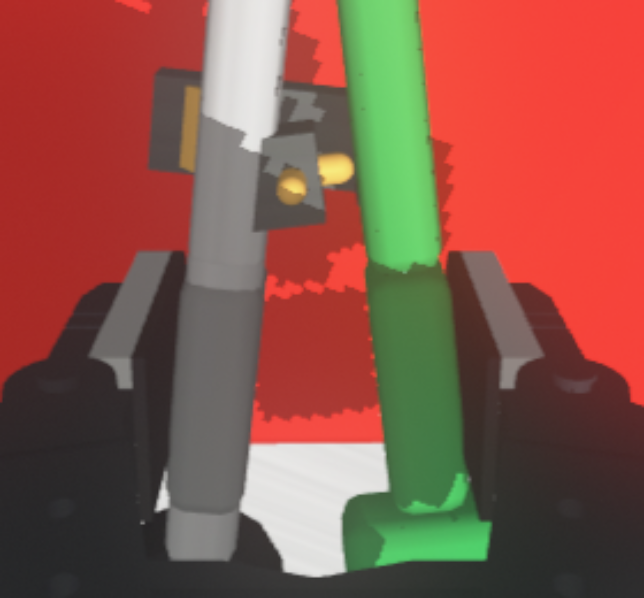

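Request:
move_arm(
  deltas="0.09 0 0 -0.1 0 0 0; 0.11 0 0 -0.2 0 0 0; 0.11 0 0 -0.2 0 0 0; 0.11 0 0 -0.2 0 0 0",
)

```text
clock: 7.72
eef_pos: [0.4935, 0.0311, 0.0666]
orientation: [[0.917, 0.398, -0.001], [0.398, -0.917, -0.0], [-0.001, -0.0, -1.0]]
ft_force: [-7.2, 0.7, -3.1]
opening: 0.0385
```

```bash
python3 look.py wrist w9;python3 - <<'E'
from h import *
for i in (8,9):
    a=pickle.load(open(f"w{i}.pkl","rb"));im=a["pixels"]
    hsv=cv2.cvtColor(im,cv2.COLOR_RGB2HSV)
    g=(hsv[...,0]>50)&(hsv[...,0]<75)&(hsv[...,1]>100)
    # centre-line of green bar rows 20..280
    ms=[]
    for r in range(20,285,4):
        c=np.where(g[r])[0]
        if len(c)>5: ms.append(atz(a,((c.min()+c.max())/2,r),.092)[:2])
    ms=np.array(ms);l=cv2.fitLine(ms.astype(np.float32),cv2.DIST_HUBER,0,.01,.01).ravel();ang=np.degrees(np.arctan2(l[1],l[0]))%180
    print(i,ang, "q if yaw 23.74:",.232-np.radians(ang-23.74))
E
```

```text
7.7167 [0.4935 0.0311 0.0666] [[0.9172, 0.3985, -0.0008], [0.3985, -0.9172, -0.0], [-0.0007, -0.0003, -1.0]] [-7.16  0.75 -3.11] 0.03852734377293472
8 29.916237 q if yaw 23.74: 0.12420432
9 29.671095 q if yaw 23.74: 0.12848285
```

Request:
move_arm(
  deltas="0.13 0 0 -0.1 0 0 0; 0.15 0 0 -0.1 0 0 0; 0.15 0 0 -0.1 0 0 0; 0.15 0 0 -0.1 0 0 0",
)

```text
clock: 8.1
eef_pos: [0.4934, 0.0311, 0.0667]
orientation: [[0.917, 0.398, -0.001], [0.398, -0.917, -0.0], [-0.001, -0.0, -1.0]]
ft_force: [-8.6, -0.1, -1.0]
opening: 0.0366
```

```bash
python3 look.py wrist w10;python3 - <<'E'
from h import *
for i in (1,8,9,10):
    a=pickle.load(open(f"w{i}.pkl","rb"));im=a["pixels"]
    hsv=cv2.cvtColor(im,cv2.COLOR_RGB2HSV)
    g=(hsv[...,0]>50)&(hsv[...,0]<75)&(hsv[...,1]>100)
    ms=[]
    for r in (range(20,285,4) if i>1 else range(60,200,4)):
        c=np.where(g[r])[0]
        if len(c)>5: ms.append(atz(a,((c.min()+c.max())/2,r),.092)[:2])
    ms=np.array(ms);l=cv2.fitLine(ms.astype(np.float32),cv2.DIST_HUBER,0,.01,.01).ravel();ang=np.degrees(np.arctan2(l[1],l[0]))%180
    print(i,ang, "q if yaw 23.74:",.232-np.radians(ang-23.74))
E
python3 -c "
import cv2;i=cv2.imread('pics/w10.png');cv2.imwrite('pics/w10c.png',cv2.resize(i[180:440,180:460],None,fx=2.3,fy=2.3))"
```

```text
8.1 [0.4934 0.0311 0.0667] [[0.9172, 0.3985, -0.001], [0.3985, -0.9172, -0.0001], [-0.0009, -0.0003, -1.0]] [-8.64 -0.07 -0.99] 0.03659781379008009
1 37.157227 q if yaw 23.74: -0.0021747947
8 29.916237 q if yaw 23.74: 0.12420432
9 29.671095 q if yaw 23.74: 0.12848285
10 29.28241 q if yaw 23.74: 0.13526669
```

View pics/w10c.png

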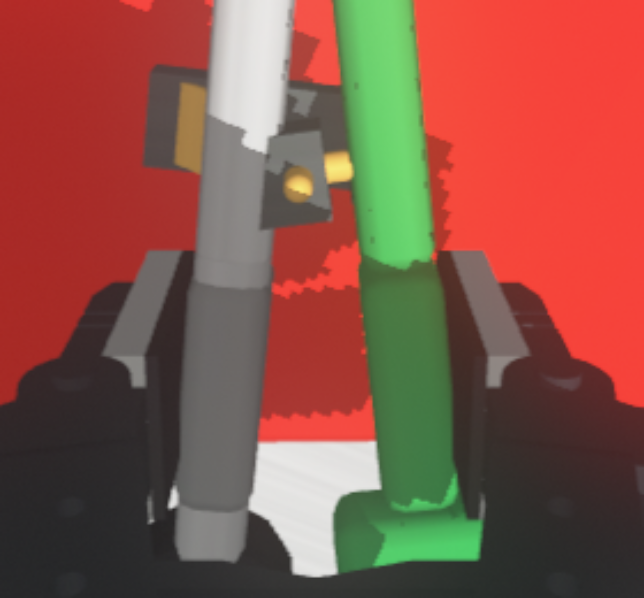

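Closing has reached 36.6 mm outside, so the last tooth should be passed. Easing off to see whether it holds.

Request:
move_arm(
  deltas="0.1 0 0 0 0 0 0; 0.06 0 0 0 0 0 0; 0.03 0 0 0 0 0 0; 0 0 0 0 0 0 0; 0 0 0 0 0 0 0",
)

```text
clock: 8.57
eef_pos: [0.4942, 0.0312, 0.0671]
orientation: [[0.917, 0.398, 0.001], [0.398, -0.917, 0.0], [0.001, 0.0, -1.0]]
ft_force: [-1.1, 2.1, -1.1]
opening: 0.043
```

```bash
cat > q.py <<'E'
import sys
from h import *
for t in sys.argv[1:]:
    a=pickle.load(open(f"{t}.pkl","rb"));im=a["pixels"]
    hsv=cv2.cvtColor(im,cv2.COLOR_RGB2HSV)
    g=(hsv[...,0]>50)&(hsv[...,0]<75)&(hsv[...,1]>100)
    ms=[]
    for r in range(20,285,4):
        c=np.where(g[r])[0]
        if len(c)>5: ms.append(atz(a,((c.min()+c.max())/2,r),.092)[:2])
    ms=np.array(ms);l=cv2.fitLine(ms.astype(np.float32),cv2.DIST_HUBER,0,.01,.01).ravel();ang=np.degrees(np.arctan2(l[1],l[0]))%180
    print(t,ang, "q if yaw 23.74:",.232-np.radians(ang-23.74))
E
python3 look.py wrist w11; python3 q.py w4 w11;python3 -c "
import cv2;i=cv2.imread('pics/w11.png');cv2.imwrite('pics/w11c.png',cv2.resize(i[180:440,180:460],None,fx=2.3,fy=2.3))"
```

```text
8.5667 [0.4942 0.0312 0.0671] [[0.9172, 0.3984, 0.001], [0.3984, -0.9172, 0.0001], [0.0009, 0.0003, -1.0]] [-1.11  2.13 -1.1 ] 0.04302890190750819
w4 37.025112 q if yaw 23.74: 0.00013104081
w11 30.445215 q if yaw 23.74: 0.114971906
```

View pics/w11c.png

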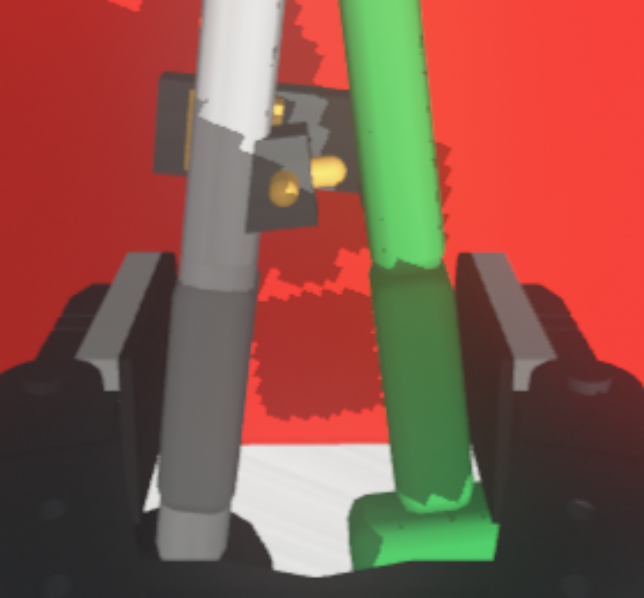

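Request:
move_arm(
  deltas="-0.1 0 0 0 0 0 0; -0.2 0 0 0 0 0 0; -0.3 0 0 0 0 0 0; -0.4 0 0 0 0 0 0; -0.4 0 0 0 0 0 0",
)

```text
clock: 9.03
eef_pos: [0.4939, 0.0311, 0.0669]
orientation: [[0.917, 0.398, 0.0], [0.398, -0.917, 0.0], [0.0, 0.0, -1.0]]
ft_force: [-0.2, -0.3, 0.8]
opening: 0.0598
```

```bash
python3 look.py wrist w12; python3 q.py w12
```

```text
9.0333 [0.4939 0.0311 0.0669] [[0.9172, 0.3984, 0.0002], [0.3984, -0.9172, 0.0], [0.0002, 0.0001, -1.0]] [-0.17 -0.32  0.83] 0.05982611739375612
w12 30.56788 q if yaw 23.74: 0.11283099
```

View pics/w12.png

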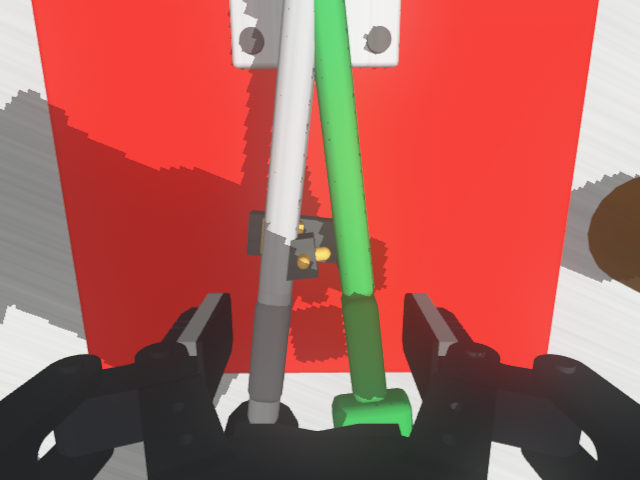

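It holds by itself at closing ≈ 0.113, which is within the last-tooth range, with the fingers clear of both grips. Rising for a check.

Request:
move_arm(
  deltas="-0.7 0 0 0 0 0 0; -0.9 0 0 0 0 0 0; -0.9 0 0 -10 0 0 0; -0.9 0 0 -30 0 0 0; -0.9 0 0 -60 0 0 0; -0.9 -20 0 -90 0 0 0; -0.9 -30 0 -110 0 0 0; -0.9 -30 0 -120 0 0 0; -0.9 -30 0 -120 0 0 0; -0.9 -30 0 -120 0 0 0; -0.9 -30 0 -120 0 0 0",
)

```text
clock: 10.0
eef_pos: [0.4662, 0.0194, 0.1856]
orientation: [[0.917, 0.399, -0.002], [0.399, -0.917, 0.0], [-0.001, -0.001, -1.0]]
ft_force: [0.3, 0.3, -0.3]
opening: 0.0809
```

```bash
python3 look.py wrist w13; python3 look.py top t13; python3 look.py side s13; python3 -c "
import cv2,numpy as np
i=cv2.imread('pics/s13.png');j=cv2.imread('pics/t13.png');cv2.imwrite('pics/c13.png',np.hstack([cv2.resize(i[200:340,200:340],None,fx=2.8,fy=2.8),cv2.resize(j[120:260,210:350],None,fx=2.8,fy=2.8)]))"
```

```text
10.0 [0.4662 0.0194 0.1856] [[0.9172, 0.3985, -0.0016], [0.3985, -0.9172, 0.0004], [-0.0013, -0.001, -1.0]] [ 0.28  0.35 -0.3 ] 0.08092482468218225
10.05 [0.4661 0.0194 0.1854] [[0.9172, 0.3985, -0.0022], [0.3985, -0.9172, 0.0005], [-0.0018, -0.0013, -1.0]] [ 0.32 -0.17 -1.25] 0.0811516841217694
10.1 [0.4661 0.0194 0.1855] [[0.9171, 0.3986, -0.0023], [0.3986, -0.9171, 0.0004], [-0.0019, -0.0013, -1.0]] [-0.79 -0.38 -0.12] 0.08121488120765294
```

View pics/w13.png

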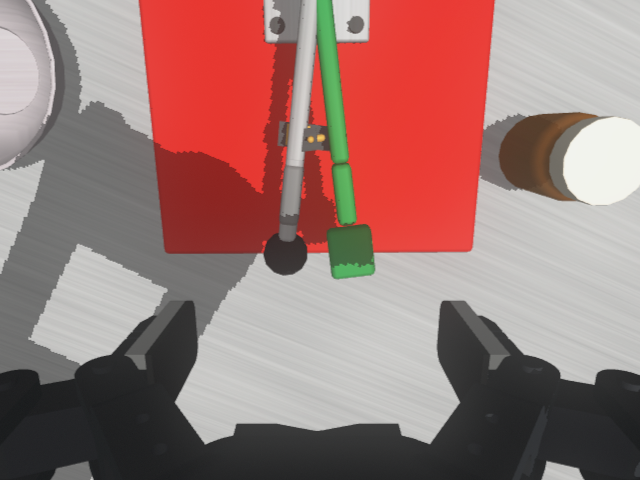

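View pics/c13.png

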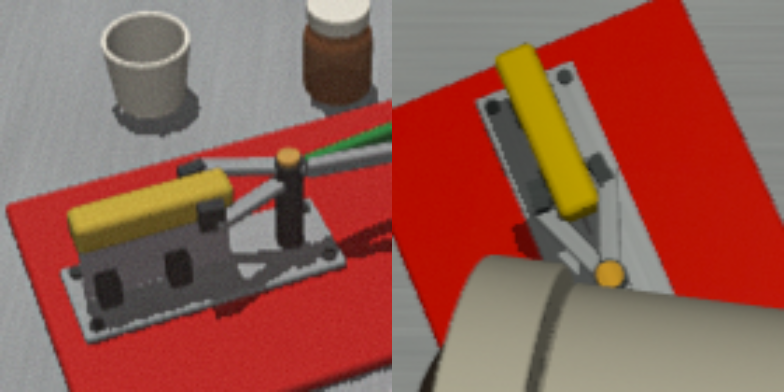

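The press stays locked, with the jaws closed on the scraper and the ball and pad at (285,253) and (351,251). Now the pad position.

```bash
python3 - <<'E'
from h import *
a=pickle.load(open("w13.pkl","rb"))
print(dep(a,(351,245)),atz(a,(351,251.5),.092))
for uv in ((328,228),(371,225),(375,274),(331,278)): print(atz(a,uv,.092).round(4))
cv2.imwrite("pics/w13c.png",cv2.resize(a["pixels"][200:300,250:400,::-1],None,fx=5,fy=5,interpolation=cv2.INTER_CUBIC))
R=a["s"]["orientation"];p=a["s"]["eef_pos"]
t=np.array([.4668,-.0013,.092]);print("delta to pad",R.T@(t-p)*1000)
E
```

```text
[0.47185653 0.00121722 0.09279695] [ 0.46813479 -0.00055153  0.092     ]
[0.4756 0.0172 0.092 ]
[ 0.4869 -0.0044  0.092 ]
[ 0.4612 -0.0191  0.092 ]
[0.4487 0.0035 0.092 ]
delta to pad [-7.57533116 19.30620514 93.59623547]
```

View pics/w13c.png

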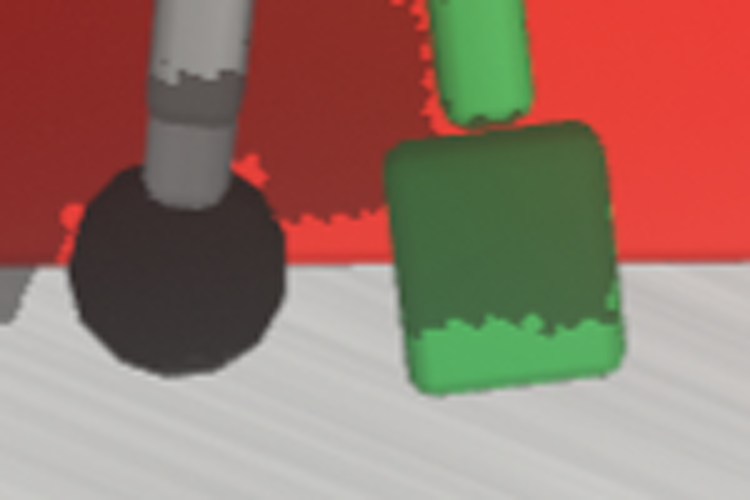

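Request:
move_arm(
  deltas="1 -4 10 10 0 0 0; 1 -8 19 20 0 0 0; 1 -8.5 19.3 30 0 0 0; 1 -8.5 19.3 40 0 0 0; 1 -8.5 19.3 50 0 0 0; 1 -8.5 19.3 60 0 0 0; 1 -8.5 19.3 70 0 0 0; 1 -8.5 19.3 78 0 0 0; 1 -8.5 19.3 78 0 0 0; 1 -8.5 19.3 78 0 0 0; 1 -8.5 19.3 78 0 0 0; 1 -8.5 19.3 78 0 0 0; 1 -8.5 19.3 78 0 0 0",
)

```text
clock: 11.23
eef_pos: [0.4664, -0.0019, 0.1093]
orientation: [[0.917, 0.398, 0.001], [0.398, -0.917, -0.0], [0.001, 0.0, -1.0]]
ft_force: [-0.4, -0.2, 0.8]
opening: 0.0
```

```bash
python3 look.py wrist w14; python3 look.py side s14;python3 -c "
import cv2;i=cv2.imread('pics/s14.png');cv2.imwrite('pics/s14c.png',cv2.resize(i[150:330,250:470],None,fx=3,fy=3))"
```

```text
11.2333 [ 0.4664 -0.0019  0.1093] [[0.9172, 0.3985, 0.0008], [0.3985, -0.9172, -0.0001], [0.0007, 0.0004, -1.0]] [-0.37 -0.23  0.8 ] 3.185972080146424e-05
11.2833 [ 0.4664 -0.0019  0.1092] [[0.9172, 0.3984, 0.0007], [0.3984, -0.9172, -0.0], [0.0006, 0.0003, -1.0]] [1.19 0.58 0.23] 1.3700714251324109e-05
```

View pics/w14.png

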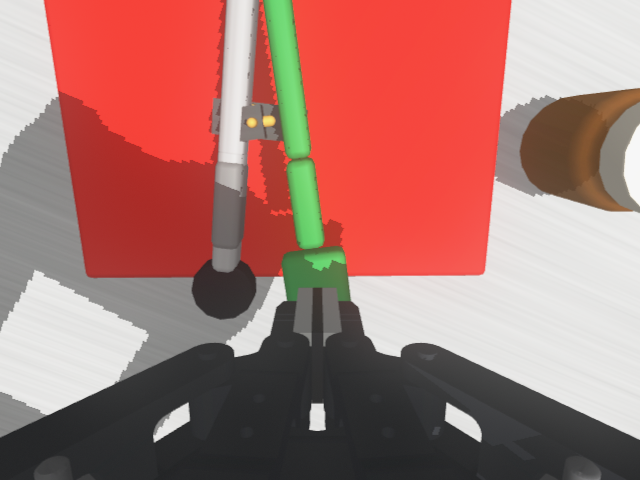

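View pics/s14c.png

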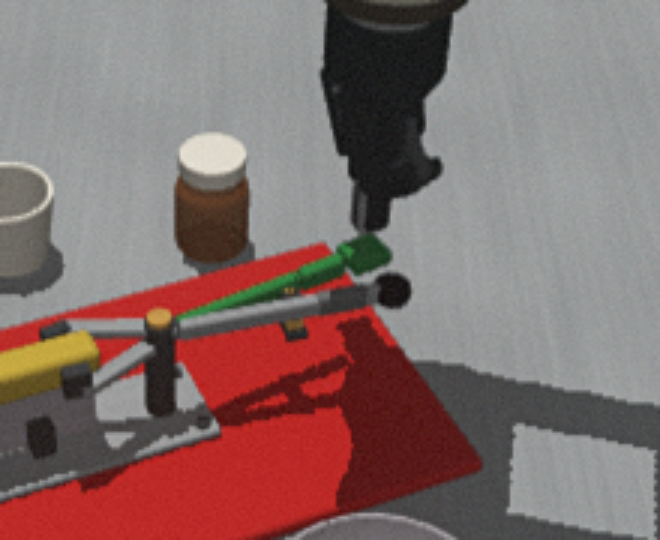

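The shut fingertip stands over the pad: fingers at columns 294–341, pad at 283–350. Descending to contact.

Request:
move_arm(
  deltas="1 0 0 5 0 0 0; 1 0 0 10 0 0 0; 1 0 0 14 0 0 0; 1 0 0 16 0 0 0; 1 0 0 17.5 0 0 0; 1 0 0 17.5 0 0 0; 1 0 0 17.5 0 0 0",
)

```text
clock: 11.92
eef_pos: [0.4661, -0.0019, 0.0914]
orientation: [[0.917, 0.398, -0.0], [0.398, -0.917, 0.0], [-0.0, -0.0, -1.0]]
ft_force: [-2.7, -0.7, 2.6]
opening: 0.0
```

Request:
move_arm(
  deltas="1 0 0 1 0 0 0; 1 0 0 1 0 0 0",
)

```text
clock: 12.08
eef_pos: [0.4663, -0.0019, 0.0904]
orientation: [[0.917, 0.398, 0.0], [0.398, -0.917, 0.0], [0.0, 0.0, -1.0]]
ft_force: [-1.2, 0.0, 2.3]
opening: 0.0001
```

Request:
move_arm(
  deltas="1 0 0 1 0 0 0; 1 0 0 2 0 0 0; 1 0 0 3 0 0 0; 1 0 0 3 0 0 0",
)

```text
clock: 12.42
eef_pos: [0.4663, -0.0021, 0.0874]
orientation: [[0.917, 0.398, 0.0], [0.398, -0.917, -0.0], [0.0, 0.0, -1.0]]
ft_force: [-1.9, -2.4, 4.4]
opening: 0.0001
```

Request:
move_arm(
  deltas="1 0 0 0.8 0 0 0; 1 0 0 1.6 0 0 0; 1 0 0 1.6 0 0 0",
)

```text
clock: 12.67
eef_pos: [0.4665, -0.0023, 0.086]
orientation: [[0.917, 0.398, 0.001], [0.398, -0.917, -0.001], [0.0, 0.001, -1.0]]
ft_force: [-1.9, -5.6, 5.5]
opening: 0.0001
```

```bash
python3 look.py wrist w15; python3 -c "
import cv2;i=cv2.imread('pics/w15.png');cv2.imwrite('pics/w15c.png',cv2.resize(i[60:360,150:430],None,fx=2,fy=2))"
```

```text
12.6667 [ 0.4665 -0.0023  0.086 ] [[0.9172, 0.3984, 0.0009], [0.3984, -0.9172, -0.0008], [0.0005, 0.0011, -1.0]] [-1.94 -5.56  5.48] 0.00012951651802999665
```

View pics/w15c.png

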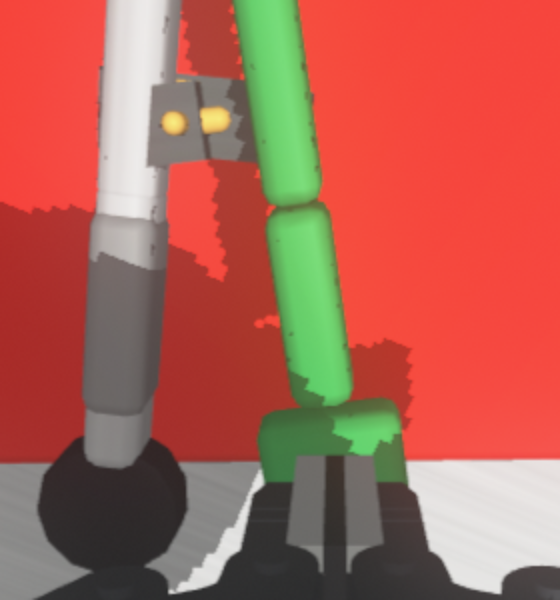

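Teeth look clear: the handle already pushes sideways with 5.6 N at 5.5 mm down. Pressing slightly deeper and carrying the pad outward about the pivot.

Request:
move_arm(
  deltas="1 0 0 0.7 0 0 0; 1 0.1 1 0.7 0 0 0; 1 0.3 2.5 0.7 0 0 -0.015; 1 0.5 4 0.7 0 0 -0.025; 1 0.7 5.5 0.7 0 0 -0.035; 1 0.9 7 0.7 0 0 -0.045; 1 1.2 8.5 0.7 0 0 -0.055; 1 1.4 10 0.7 0 0 -0.065",
)

```text
clock: 13.38
eef_pos: [0.4721, -0.0109, 0.0855]
orientation: [[0.889, 0.458, 0.002], [0.458, -0.889, -0.001], [0.001, 0.001, -1.0]]
ft_force: [0.1, -3.0, 6.5]
opening: -0.0002
```

```bash
python3 look.py wrist w16; python3 q.py w15 w16
```

```text
13.3833 [ 0.4721 -0.0109  0.0855] [[0.8892, 0.4575, 0.0015], [0.4575, -0.8892, -0.0007], [0.001, 0.0013, -1.0]] [ 0.13 -2.96  6.54] -0.00019300023911172817
w15 31.2332 q if yaw 23.74: 0.10121898
w16 34.9615 q if yaw 23.74: 0.036147892
```

View pics/w16.png

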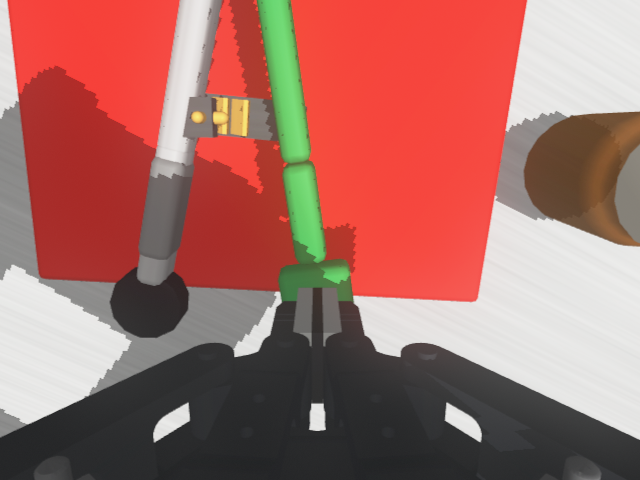

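It follows: closing is now about 0.036 and both teeth are past the pawl. Carrying it the rest of the way, then lifting.

Request:
move_arm(
  deltas="1 0.2 1.5 0.2 0 0 -0.01; 1 0.4 3 0.2 0 0 -0.02; 1 0.7 4.5 0.2 0 0 -0.03; 1 0.9 6 0.2 0 0 -0.035; 1 1.1 7.5 0.2 0 0 -0.04; 1 1.3 9 0.2 0 0 -0.045; 1 1.3 9 0.2 0 0 -0.045",
)

```text
clock: 14.02
eef_pos: [0.4769, -0.0177, 0.0851]
orientation: [[0.868, 0.497, 0.0], [0.497, -0.868, 0.001], [0.001, -0.001, -1.0]]
ft_force: [-3.4, 3.6, 7.4]
opening: -0.0002
```

```bash
python3 look.py wrist w17; python3 q.py w17
```

```text
14.0167 [ 0.4769 -0.0177  0.0851] [[0.8678, 0.4969, 0.0003], [0.4969, -0.8678, 0.0008], [0.0007, -0.0005, -1.0]] [-3.4   3.6   7.42] -0.0001722943029585896
w17 37.232952 q if yaw 23.74: -0.0034964532
```

Fully open (closing ≈ 0), and the lateral force has reversed, so it is on its stop. Lifting straight up and clear.

Request:
move_arm(
  deltas="1 0 0 -2 0 0 0; 1 0 0 -4 0 0 0; 1 0 0 -6 0 0 0; 1 0 0 -8 0 0 0; 1 0 0 -15 0 0 0; 1 -5 0 -35 0 0 0; 1 -15 0 -60 0 0 0; 1 -30 0 -90 0 0 0; 1 -50 0 -115 0 0 0; 1 -60 0 -125 0 0 0; 1 -60 0 -125 0 0 0; 1 -60 0 -125 0 0 0",
)

```text
clock: 15.07
eef_pos: [0.4247, -0.0479, 0.2098]
orientation: [[0.868, 0.496, 0.001], [0.496, -0.868, -0.0], [0.001, 0.001, -1.0]]
ft_force: [0.5, -0.4, -0.4]
opening: -0.0003
```

```bash
python3 look.py wrist w18; python3 look.py top t18; python3 look.py side s18; python3 q.py w18; python3 -c "
import cv2,numpy as np
i=cv2.imread('pics/s18.png');j=cv2.imread('pics/t18.png');cv2.imwrite('pics/c18.png',np.hstack([cv2.resize(i[200:340,200:340],None,fx=2.8,fy=2.8),cv2.resize(j[120:260,210:350],None,fx=2.8,fy=2.8)]))"
```

```text
15.0667 [ 0.4247 -0.0479  0.2098] [[0.8684, 0.4958, 0.001], [0.4958, -0.8684, -0.0001], [0.0008, 0.0006, -1.0]] [ 0.49 -0.39 -0.41] -0.0002837629143341954
15.1167 [ 0.4247 -0.0477  0.209 ] [[0.8682, 0.4962, -0.0005], [0.4962, -0.8682, 0.0004], [-0.0003, -0.0006, -1.0]] [-0.35  0.63  0.27] -0.000276604233918504
15.1667 [ 0.4247 -0.0475  0.2086] [[0.868, 0.4966, -0.0014], [0.4966, -0.868, 0.0007], [-0.0009, -0.0013, -1.0]] [-0.95  0.47 -0.02] -0.0001854117816681334
w18 36.99526 q if yaw 23.74: 0.0006520897
```

View pics/w18.png

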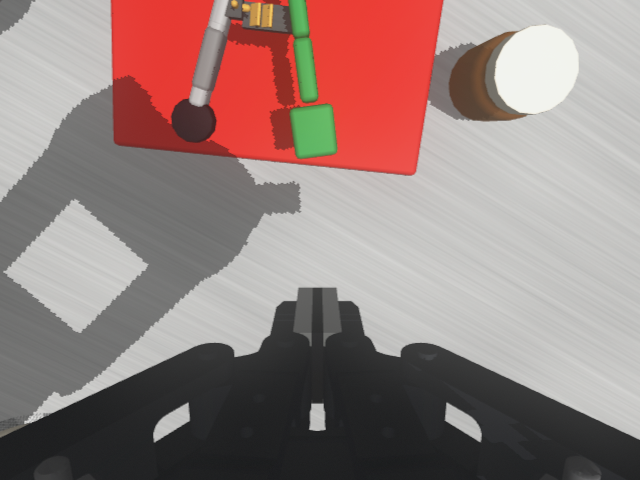

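View pics/c18.png

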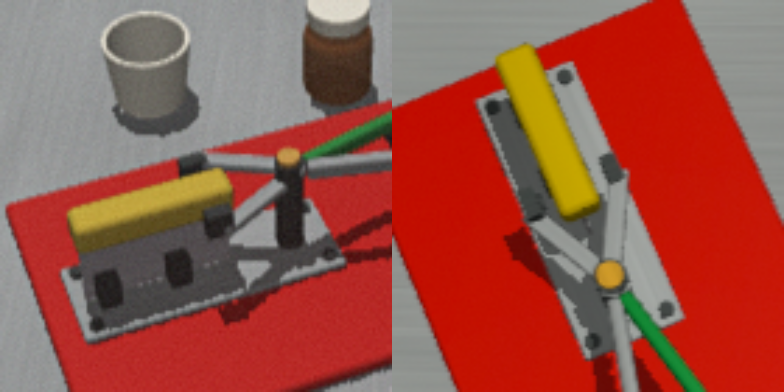

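View pics/t18.png

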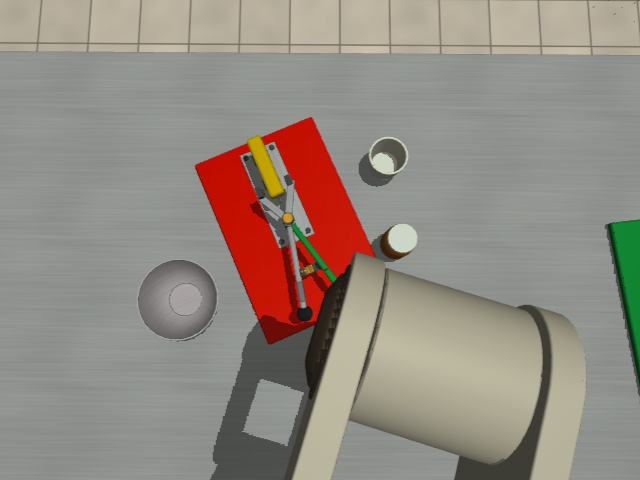

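The press is open (closing ≈ 0.001). The blue stud stood proud before and no longer shows beside the yellow bar. Bowl, jar and cup are at their first pixel positions, and the tool touches nothing.

```bash
python3 -c "
from workcell import job
print(job.finish_job())"
```

```text
the job is handed in; nothing more can be done
None
```

I seated the stud, let the press lock by itself, then released it and left it fully open. The job was handed in at about 15.2 s, well within the 58 s limit.

- **Squeeze:** I closed both grips with the gripper set to 20 N, raising the arm as the fingers swung forward so they would not drag the green handle down.
- **Lock:** With the fingers off it, the press held for over 3 s at closing ≈ 0.113 rad. That is inside the last-tooth range and well above the first tooth's highest position (0.077).
- **Release:** I pressed the green pad about 6.5 mm down with at most about 7.5 N, carried it about 19 mm outward while it was down, and lifted off.

**Last checks:**
- Closing is ≈ 0.001 rad (open), measured from the green handle's angle in the wrist picture.
- The bowl, jar and cup are where they started in the top view.
- The wrist force is near zero and the tool is clear of everything.

**What disagreed or was not confirmed:**
- **Closing angle:** During the squeeze the image estimate read up to 0.135 rad, above the expected stop of at most 0.122. There was no clear force rise at a stop. I could not settle whether that is flex or image error.
- **Stud depth:** I judged it only from the blue no longer showing beside the yellow bar and from the last tooth having caught. I did not measure it.

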